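# Pop a charged battery off its dock and trap it with the other finger

### The arm

A 6-joint arm with a two-finger parallel gripper is mounted at the origin on the work surface. World frame = base frame: x ahead of the robot, y to its left, z up, the work surface at z = 0. Lengths are in m, angles in rad, forces in N, time in s.
With the tool pointing down it reaches from about 0.25 to 0.725 m from the base axis. Payload 9.7 kg.
Tool frame: the origin (TCP) lies midway between the tips of the shut fingers; the grasp point (between the pads) lies 19 mm behind it; y points along the fingers, x is the direction in which the jaws open and shut, and the axes are right-handed (so a half turn about y gives the same grasp; the last joint's range is limited). The gripper opens to 85 mm and grips with 20 to 120 N. Pads are 22 mm wide; open, the fingers measure 114 mm over their backs; the gripper's body (76 mm by 85 mm) begins 54 mm behind the grasp point. The pads swing forward as they close: fully open they stand 13 mm farther back than shut.
Start: joints at [-1.333, 0.087, 0.176, 1.66, 0, 1.571], TCP at [0.13, -0.535, 0.207] pointing down, gripper open.
Joint ranges: [-3.13, 3.13], [-0.85, 1.81], [-1.15, 1.24], [-2.2, 2.28], [-1.44, 1.52], [-3.14, 3.14]. Speed limits (rad/s): [2.22, 2.22, 2.57, 3.14, 3.14, 3.14].

### API

Orientations are given as a rotation vector (axis times angle).
In Python, from plant import ctrl gives the robot as it stands.
- The arm moves only by the shell command python3 -m creep 'ROWS'. ROWS is JSON, a list of rows, each a list of 3 entries, a list of its own where there are three numbers: the opening, from 0 (shut) to 1 (fully open), then the shift along the world's x, y, z in m, then the turn, a rotation vector about the world's x, y, z in units of 10 degrees (1.0 is 10 degrees). In form: [[jaw, [x, y, z], [wx, wy, wz]], ...]. A call has exactly 5 rows; each row is the pose to reach, as a shift and turn from the pose commanded when the call began; what a row does not reach only later rows make up. A row lasts 1/8 s, in which the tool goes at most 62.5 mm and 10.7 degrees, less where a joint would pass 70% of its speed; a pose out of reach is approached as far as the arm can. A call with a gripper value outside its range is refused whole. The fingers move at their own pace and stop on an object; the grip force is fixed at half the most. Time passes only in rows, so rows that repeat a pose let the fingers close, or fill a call up. It gives the time, the measured TCP pose, the force and the opening at its end, in the units of the state.
- ctrl.observe(): the state, without advancing time (a new reading comes with each control period).
- ctrl.snapshot(name): name is "scene" or "top" or "wrist"; returns (picture, depth): 400x640x3 uint8, blue, green, red; 400x640 float32, m along the optical axis (not along the pixel's ray), 0 where there is no reading.
- ctrl.camera_model(name): a dict with "fx", "fy", "cx", "cy" (pixels), "k1" (the pictures are not rectified: a ray, as slopes to the right and down, at radius r is drawn at 1 + k1 r^2 times it, then the intrinsics apply), "R" (3x3) and "t" (3): a world point X has camera coordinates R X + t; the wrist camera has in their place "hand_eye" (4x4, takes a point from camera to tool coordinates, whose origin is the TCP and whose axes are the tool frame's). Camera axes: x right, y down, z forward; pixel columns grow to the right and rows downward; lengths in m; the calibration is good to about 2 mm. A picture is of the moment at which its call begins: read the wrist's pose just before it. camera_model takes no time and is no camera call.
- ctrl.hand_in(): hands the job in, once; it reports no verdict.
The state is a dict: "time_s": time; "qpos": joint angles; "joint_vel": joint speeds; "tau": joint torques, N m; "tool_pos": TCP position; "ee_rot": TCP orientation; "ft_force": force on the tool from outside, world axes, zero at the start; "ft_torque": the same for the moment, N m; "width": finger opening in m.
Only numpy, scipy, OpenCV 4.12 (cv2) and the standard library are available. Lean on these libraries where they do the work, as an engineer would, in place of code of your own. Each camera call takes 0.05 s, during which the arm holds its last target. There are 200 camera calls.

### The job

Release the charged battery from the charging dock: press the dock's orange release key down with one fingertip while the other finger waits a little way in front of the battery, and trap the battery against that finger as the spring ejector pops it off its contacts, before it shoots along the slide into the wet drip tray. Do not lift or tip the battery, and leave everything else on the shelf where it stands. Finish while holding just so: the key still held down by one finger, and the battery standing flat on the slide at rest against the other.

Things in the scene. Friction and masses are not known exactly. Their poses are not given: they have to be found in the camera images.
- dock: Grey charging dock, fixed. Origin on the shelf under the slide's centre line; x from the open lip to the housing, y left (key side), z up. In mm in this frame: base x -125 to 115, y -45 to 90; flat slide at z 26, open lip at x -125; guide rails 5 thick at y -33 and 33, top z 36, x -120 to 45; housing x 50 to 115, y -50 to 50, top z 66. The battery leaves along -x. Slide friction about 0.15.
- release_key: Orange key, 50 (x) x 27 (y) mm, beside the battery's front. Origin: centre of its top; axes as the dock's. Up, it is at dock (-30, 66, 50) mm; it goes down 9 mm on a spring (0.8 to 2.5 N) and up when let go. It carries the steel catch under the battery's front: pressed 6 mm or more, it frees the battery. The bezel round it is at z 30 mm, lower than the key when down (41).
- battery: Black battery with lime-green top and four lamps, 88 (x) x 58 (y) x 44 (z) mm, about 0.3 kg, loose, home in the dock. Origin: centre of its underside; axes as the dock's. Home, it is at dock (-1, 0, 26) mm. Front face (towards the lip) at dock x -45, flat, z 34 to 70. Trapped 6 to 40 mm out from home along dock -x, it is off the contacts, still pushed by the ejector and on the slide.
- ejector: Black sprung plunger in the housing's face, head 30 x 20 mm, touching the battery's back. Origin: 6 mm behind the head's face, at dock (49, 0, 44) mm at the start; axes as the dock's. It pushes the battery along dock -x with 3.5 N at first, 2 N at the end of its 40 mm stroke: freed and not stopped, the battery is out in about a quarter of a second and shoots to the lip or off it.
- slide_lip (a point): The middle of the edge of the dock's open end, at dock (-125, 0, 26) mm; axes as the dock's. A fixed black drip tray, 190 x 260 x 50 mm high, stands on the shelf 20 to 30 mm beyond it, with three potted seedlings (pots 75 mm, leaves to 105 mm high) in its far half, 130 mm and more from the lip.
- spare_battery: A second battery like the first, loose on the shelf on the dock's right, to be left alone. Origin at the centre of its underside.
- hygrometer: White digital hygrometer, 22 x 75 x 65 mm high, loose on the shelf on the dock's left, towards its housing, to be left alone. Origin at the centre of its underside.
- jug: Clear plastic measuring jug with a handle, 100 mm wide, 140 mm high, loose, to be left alone. Origin at the centre of its underside.
- pot_a: Brown-red plastic pot of compost with a seedling, 90 mm wide, 85 mm high, loose, to be left alone. Origin at the centre of its underside.
- pot_b: Brown-red plastic pot of compost without a seedling, 90 mm wide, 85 mm high, loose, to be left alone. Origin at the centre of its underside.
- sprayer: Spray bottle with a green head, 76 mm wide, 203 mm high, loose, to be left alone. Origin at the centre of its underside.
- dibber: Wooden-handled dibber, 200 mm long, lying on the shelf, loose, to be left alone. Origin at the middle of its underside, x along it.
Not all that is in view belongs to the job. Leave any blue look-alike of the battery alone.

How it is judged:
By the outcome, as a careful person would: the job done as asked, in the order asked, and still so for the second after the job is handed in, while the arm keeps its last pose, push and grip.
It also fails if it takes over 32 s, if anything falls off the work surface, if the arm or the gripper's body presses on something with over 40 N, if the wrist force passes 120 N, or if a joint passes its speed limit or range.

## Working session

There is one attempt and no reset: what is moved stays moved. The work goes in short steps, Python scripts to look and compute and a shell command to move; the robot and the scene stay as the last step left them, time stands still between calls to the robot, and variables do not carry over. Pictures are saved under pics/ and viewed, about 8 in all and at most 12, crops included, and the job is handed in when it is done.

```bash
ls; mkdir -p pics; python3 - <<'E'
from plant import ctrl
import cv2,numpy as np
s=ctrl.observe(); print(s)
for n in("scene","top"):
    p,d=ctrl.snapshot(n); cv2.imwrite(f"pics/{n}1.png",p); np.save(f"pics/{n}1.npy",d)
    print(n,ctrl.camera_model(n))
print(ctrl.camera_model("wrist"))
E
```

```text
pics
{'time_s': 0.0, 'qpos': array([-1.33300689e+00,  8.74785971e-02,  1.75173170e-01,  1.65981156e+00,
       -1.49157678e-06,  1.57083295e+00]), 'joint_vel': array([-1.70138184e-03, -2.05441499e-03,  2.16190891e-04, -6.89077502e-04,
       -1.56431146e-03,  7.76508405e-05]), 'tau': array([-2.04732110e-03, -5.20378733e+01,  4.64809906e+01,  1.58180553e-02,
       -1.87825776e-04, -3.12570501e-05]), 'tool_pos': array([ 0.12949561, -0.53427982,  0.20669294]), 'ee_rot': array([-1.31148602,  1.03302836, -1.03129385]), 'ft_force': array([0.34718857, 0.25723927, 0.19719653]), 'ft_torque': array([-0.0074763 ,  0.01850885,  0.08070107]), 'width': 0.08491782990189779}
scene {'fx': 390.9098931716153, 'fy': 390.9098931716153, 'cx': 317.682852006577, 'cy': 194.3350586810311, 'k1': 0.0085651737488553, 'R': array([[ 0.89744534,  0.44104622, -0.00837227],
       [ 0.25876274, -0.54171437, -0.79974208],
       [-0.35725859,  0.71555837, -0.60028536]]), 't': array([-0.41879626, -0.10102843,  1.59433862])}
top {'fx': 513.1770129818105, 'fy': 513.1770129818105, 'cx': 323.5607956412583, 'cy': 205.47674407182458, 'k1': -0.057572537876953815, 'R': array([[ 0.00413321, -0.99984322,  0.01721803],
       [-0.98322762, -0.00720284, -0.18224042],
       [ 0.18233587, -0.01617601, -0.98310323]]), 't': array([-0.05263427,  0.48038418,  1.59536345])}
{'fx': 354.46269602212, 'fy': 354.46269602212, 'cx': 315.76907442226707, 'cy': 199.33100428709488, 'k1': -0.07064280736930753, 'hand_eye': array([[ 9.99999989e-01,  1.34670174e-04,  5.54945984e-05,
        -1.27269412e-03],
       [-1.38153096e-05, -2.91584764e-01,  9.56544994e-01,
        -1.67080111e-01],
       [ 1.44999460e-04, -9.56544984e-01, -2.91584759e-01,
         7.48281330e-02],
       [ 0.00000000e+00,  0.00000000e+00,  0.00000000e+00,
         1.00000000e+00]])}
```

View pics/top1.png

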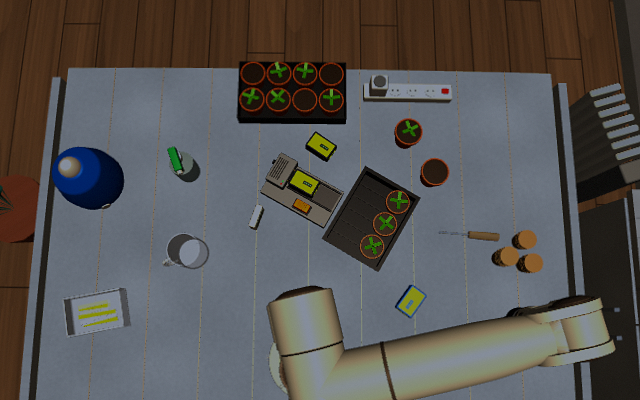

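View pics/scene1.png

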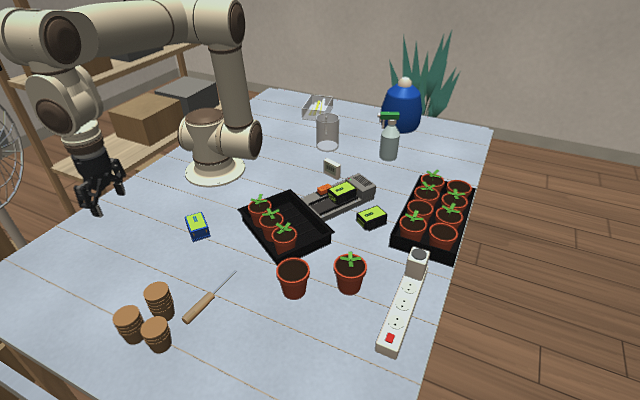

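The top view shows the dock at about (302,188), with its housing up-left at (283,168), the orange key at (301,206), the home battery at (304,182) and the lip at (335,207). The spare battery is at (321,145). In the scene view the battery is at (342,191) and the key at (324,188). Next I'll measure from both views.

```bash
cat > h.py <<'E'
import cv2,numpy as np
from scipy.spatial.transform import Rotation as Rn
from plant import ctrl
def pose(n,s=None):
    m=ctrl.camera_model(n)
    if n=="wrist":
        T=np.eye(4);T[:3,:3]=Rn.from_rotvec(s["ee_rot"]).as_matrix();T[:3,3]=s["tool_pos"];T=T@m["hand_eye"]
        return m,T[:3,:3],T[:3,3]
    R=np.array(m["R"]);return m,R.T,-R.T@np.array(m["t"])
def ray(P,uv):
    m,R,c=P
    uv=np.atleast_2d(np.array(uv,float))
    d=(uv-[m["cx"],m["cy"]])/[m["fx"],m["fy"]]; x=d.copy()
    for _ in range(10): x=d/(1+m["k1"]*(x**2).sum(1,keepdims=True))
    return c,np.c_[x,np.ones(len(x))]@R.T
def plane(P,uv,z):
    c,d=ray(P,uv); return c+d*((z-c[2])/d[:,2:])
def tri(P1,u1,P2,u2):
    c1,d1=ray(P1,u1);c2,d2=ray(P2,u2);d1=d1[0];d2=d2[0]
    a=np.linalg.lstsq(np.c_[d1,-d2],c2-c1,rcond=None)[0]
    p,q=c1+a[0]*d1,c2+a[1]*d2
    return (p+q)/2,np.linalg.norm(p-q)
def blobs(img,col,amin=20):
    h=cv2.cvtColor(img,cv2.COLOR_BGR2HSV)
    lo,hi={"lime":((27,120,90),(40,255,255)),"orange":((8,170,120),(20,255,255))}[col]
    k=cv2.inRange(h,lo,hi); k=cv2.morphologyEx(k,cv2.MORPH_CLOSE,np.ones((7,7)) if col=="lime" else np.ones((3,3)))
    cs,_=cv2.findContours(k,cv2.RETR_EXTERNAL,cv2.CHAIN_APPROX_NONE)
    return sorted([c[:,0] for c in cs if cv2.contourArea(c)>amin],key=lambda c:-cv2.contourArea(c))
def cen(c):
    m=cv2.moments(c);return np.array([m["m10"]/m["m00"],m["m01"]/m["m00"]])
def rect(P,c,z):
    p=plane(P,c,z)[:,:2]*1000
    (x,y),(w,h),a=cv2.minAreaRect(p.astype(np.float32));
    if w<h:w,h,a=h,w,a+90
    return [round(v,1) for v in(x,y,w,h,a)]
E
python3 - <<'E'
from h import *
for n in("top","scene"):
    im=cv2.imread(f"pics/{n}1.png");d=np.load(f"pics/{n}1.npy");P=pose(n)
    for c in("lime","orange"):
        for b in blobs(im,c):
            u=cen(b);print(n,c,u.round(1),cv2.contourArea(b),rect(P,b,.07 if c=="lime" else .05), d[int(u[1]),int(u[0])])
            m,R,t=P; _,dd=ray(P,u); print("   depth pt",(t+dd[0]*d[int(u[1]),int(u[0])]).round(4))
E
```

```text
top lime [ 97.  314.7] 546.0 [133.7, 638.9, 117.5, 54.8, 101.9] 1.5829116
   depth pt [0.1314 0.6573 0.0262]
top lime [304.3 182.3] 341.0 [549.7, 10.1, 85.5, 47.2, 60.2] 1.6277567
   depth pt [0.5505 0.012  0.069 ]
top lime [411.1 300.7] 328.0 [181.7, -319.1, 73.9, 45.0, 143.2] 1.5934495
   depth pt [ 0.1815 -0.3241  0.0409]
top lime [321.4 145.1] 317.0 [672.0, -43.7, 85.9, 46.0, 54.8] 1.673465
   depth pt [ 0.6804 -0.0419  0.0474]
top orange [533.  262.5] 223.0 [300.5, -715.8, 54.8, 52.1, 176.4] 1.5758971
   depth pt [ 0.2976 -0.7     0.0865]
top orange [527.  238.8] 214.0 [375.5, -701.3, 53.6, 51.5, 90.1] 1.6062871
   depth pt [ 0.3737 -0.6929  0.0696]
top orange [300.8 204.7] 84.0 [480.2, 21.0, 48.4, 25.0, 61.0] 1.6384676
   depth pt [0.4825 0.0228 0.0453]
top orange [513.5 254.4] 62.0 [325.4, -649.9, 56.3, 32.8, 14.7] 1.5736105
   depth pt [ 0.3221 -0.6372  0.0924]
scene lime [370.3 213.6] 232.5 [690.0, -74.7, 90.9, 50.2, 57.3] 1.2937465
   depth pt [ 0.6821 -0.0429  0.0437]
scene lime [340.  189.4] 206.5 [549.0, 1.1, 113.1, 57.4, 69.4] 1.3621811
   depth pt [0.5502 0.0073 0.0681]
scene lime [195.5 221.1] 186.0 [208.6, -345.0, 72.4, 44.3, 142.5] 1.2635994
   depth pt [ 0.1884 -0.3275  0.0485]
scene orange [324.  187.6] 48.5 [488.3, 15.5, 50.8, 35.2, 60.0] 1.4056855
   depth pt [0.4834 0.0182 0.0482]
```

```bash
cat > plan.py <<'E'
from h import *
def plan(bat,yaw,S=(-75,0),K=(-25,62)):
    """world mid-point of the two fingertips, jaw heading"""
    R=np.array([[np.cos(yaw),-np.sin(yaw)],[np.sin(yaw),np.cos(yaw)]])
    o=np.array(bat)-R@[-1,0]
    S,K=R@S+o,R@K+o
    v=K-S
    return (S+K)/2,np.arctan2(v[1],v[0]),np.linalg.norm(v),S,K
E
python3 - <<'E'
from plan import *
s=ctrl.observe();R=Rn.from_rotvec(s["ee_rot"]).as_matrix();print(R.round(3))
m,a,l,S,K=plan((550,11),np.radians(60.5));print(m,np.degrees(a),l,S,K)
print("toolx heading",np.degrees(np.arctan2(R[1,0],R[0,0])))
print("shift",m/1000-s["tool_pos"][:2])
E
```

```text
[[ 0.236 -0.     0.972]
 [-0.972  0.001  0.236]
 [-0.001 -1.    -0.   ]]
[498.89021898 -16.38229874] 111.61550356628538 79.6492310069595 [513.56065655 -53.4063215 ] [484.21978141  20.64172402]
toolx heading -76.37622283371718
shift [0.36939842 0.51792012]
```

```bash
python3 -m creep '[[0.77,[0.03,0.045,0.02],[0,0,0.2]],[0.77,[0.07,0.1,0.04],[0,0,0.4]],[0.77,[0.11,0.15,0.06],[0,0,0.8]],[0.77,[0.14,0.2,0.06],[0,0,0.8]],[0.77,[0.18,0.25,0.06],[0,0,0.8]]]'; python3 -m creep '[[0.77,[0.04,0.05,0],[0,0,0]],[0.77,[0.075,0.1,0],[0,0,0]],[0.77,[0.11,0.155,0],[0,0,0]],[0.77,[0.15,0.21,0],[0,0,0]],[0.77,[0.19,0.267,0],[0,0,0]]]'; python3 -m creep '[[0.77,[0,0,0],[0,0,0]],[0.77,[0,0,0],[0,0,0]],[0.77,[0,0,0],[0,0,0]],[0.77,[0,0,0],[0,0,0]],[0.77,[0,0,0],[0,0,0]]]'
python3 - <<'E'
from h import *
s=ctrl.observe();print(s["tool_pos"],s["ee_rot"],s["width"],s["ft_force"],s["time_s"])
p,d=ctrl.snapshot("wrist");cv2.imwrite("pics/w1.png",p);np.save("pics/w1.npy",d)
np.savez("pics/w1s.npz",**{k:s[k] for k in("tool_pos","ee_rot")})
P=pose("wrist",s)
for c,z in(("lime",.07),("orange",.05)):
    for b in blobs(p,c,150):
        u=cen(b);dd=d[int(u[1]),int(u[0])];print(c,u.round(1),cv2.contourArea(b),rect(P,b,z),(P[2]+ray(P,u)[1][0]*dd).round(4))
E
```

```text
time_s: 0.72
tool_pos: [0.3043, -0.2905, 0.2676]
ee_rot: [-1.364, 0.927, -0.928]
ft_force: [0.3, -0.8, 1.4]
width: 0.0659
time_s: 1.35
tool_pos: [0.4855, -0.0357, 0.2672]
ee_rot: [-1.365, 0.927, -0.927]
ft_force: [-0.6, -0.5, 0.7]
width: 0.0655
time_s: 1.98
tool_pos: [0.4845, -0.0384, 0.2676]
ee_rot: [-1.364, 0.927, -0.928]
ft_force: [-0.3, -1.6, 0.5]
width: 0.0657
[ 0.48451174 -0.03842695  0.26758045] [-1.36371466  0.92747797 -0.92818439] 0.0656781334766389 [-0.25240959 -1.63023094  0.46415067] 1.975
lime [289.7  81.8] 3938.0 [552.9, 16.9, 78.5, 48.5, 60.6] [0.5536 0.0175 0.0719]
lime [399.5   9.9] 864.0 [651.1, -57.5, 50.3, 24.1, 112.7] [ 0.6606 -0.0586  0.045 ]
orange [262.7 143.7] 982.0 [482.0, 23.7, 48.5, 25.6, 60.8] [0.4825 0.0239 0.0503]
orange [509.3 231.6] 380.0 [489.0, -289.4, 81.2, 64.5, 165.3] [ 0.4958 -0.2673  0.0719]
orange [625.1 208.1] 270.0 [572.4, -412.3, 90.3, 31.7, 37.6] [ 0.5714 -0.3762  0.0803]
orange [630.3  62.5] 265.5 [717.0, -316.4, 78.2, 19.2, 33.2] [ 0.7028 -0.2897  0.0816]
orange [462.4 260. ] 207.5 [435.4, -250.1, 78.5, 31.6, 99.1] [ 0.445 -0.234  0.071]
orange [377.4 318.2] 153.0 [324.0, -188.8, 78.8, 33.2, 28.7] [ 0.3384 -0.1751  0.0707]
```

View pics/w1.png

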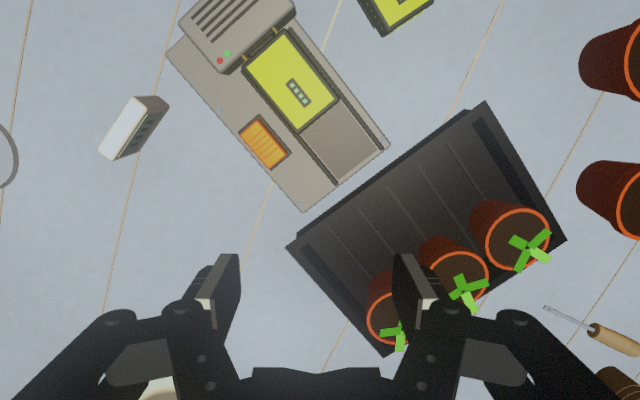

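The wrist view shows the dock at (280,110), with the key at (263,143), the battery label at (290,82) and the lip near (350,180). The two open fingertips are at (225,265) and (410,265). Next, the fingertip geometry from the depth image.

```bash
python3 - <<'E'
from plan import *
d=np.load("pics/w1.npy");s=dict(np.load("pics/w1s.npz"));P=pose("wrist",s)
vv,uu=np.mgrid[230:400:2,80:560:2];uv=np.c_[uu.ravel(),vv.ravel()]
dd=d[uv[:,1],uv[:,0]];ok=(dd>0.05)&(dd<.235);uv=uv[ok]
X=P[2]+ray(P,uv)[1]*dd[ok][:,None]
T=(X-s["tool_pos"])@Rn.from_rotvec(s["ee_rot"]).as_matrix()*1000
for sg in(-1,1):
    t=T[(T[:,0]*sg>0)]
    for a in range(-60,10,5):
        q=t[(t[:,1]>=a)&(t[:,1]<a+5)]
        if len(q):print(sg,a,len(q),"x",np.percentile(q[:,0],[2,50,98]).round(1),"z",np.percentile(q[:,2],[2,50,98]).round(1))
print(plan((553.5,16.3),np.radians(60.7)))
im=cv2.imread("pics/w1.png");it=cv2.imread("pics/top1.png")
b=[cen(x) for x in blobs(im,"orange",150)][0]
print("key tri",tri(P,b,pose("top"),(300.8,204.7)),"bat tri",tri(P,cen(blobs(im,"lime",150)[0]),pose("top"),(304.3,182.3)))
E
```

```text
-1 -60 107 x [-47.3 -34.5 -33.8] z [-9.6  7.6 11.9]
-1 -55 101 x [-47.2 -34.4 -34. ] z [-9.3  7.1 12. ]
-1 -50 92 x [-46.9 -34.4 -33.9] z [-9.6  7.5 12.1]
-1 -45 82 x [-47.2 -34.5 -33.8] z [-9.6  7.6 12.2]
-1 -40 61 x [-45.8 -34.2 -33.8] z [-9.3  7.7 12.1]
-1 -35 27 x [-38.2 -34.  -33.8] z [-8.7  0.5 11.1]
1 -60 107 x [31.3 31.9 44.6] z [-9.3  7.6 12.1]
1 -55 102 x [31.2 32.2 44.8] z [-8.7  7.5 11.9]
1 -50 85 x [31.4 32.1 44.4] z [-9.   7.5 11.9]
1 -45 79 x [31.4 32.2 44.6] z [-9.6  7.8 12. ]
1 -40 60 x [31.6 32.  42.6] z [-9.3  7.6 11.9]
1 -35 27 x [31.5 31.9 32.4] z [-9.4 -1.2 10.6]
(array([502.48611242, -11.26053834]), np.float64(1.951548692007142), np.float64(79.64923100695951), array([517.28569857, -48.23312616]), array([487.68652627,  25.71204947]))
key tri (array([0.48204626, 0.02339402, 0.04853436]), np.float64(0.001347156165728475)) bat tri (array([0.55290046, 0.01517454, 0.06183518]), np.float64(0.006324016963335025))
```

```bash
python3 -m creep '[[0.77,[0.018,0.027,-0.03],[0,0,0]],[0.77,[0.018,0.027,-0.08],[0,0,0]],[0.77,[0.018,0.027,-0.13],[0,0,0]],[0.77,[0.018,0.027,-0.18],[0,0,0]],[0.77,[0.018,0.027,-0.18],[0,0,0]]]'
python3 - <<'E'
from plan import *
s=ctrl.observe();print(s["tool_pos"],s["width"],s["ft_force"],s["time_s"])
p,d=ctrl.snapshot("wrist");cv2.imwrite("pics/w2.png",p);np.save("pics/w2.npy",d)
np.savez("pics/w2s.npz",**{k:s[k] for k in("tool_pos","ee_rot")})
q,e=ctrl.snapshot("scene");np.save("pics/s2.npy",e)
cv2.imwrite("pics/s2.png",cv2.resize(q[110:260,250:450],None,fx=4,fy=4,interpolation=cv2.INTER_CUBIC))
R=Rn.from_rotvec(s["ee_rot"]).as_matrix();print("heading",np.degrees(np.arctan2(R[1,0],R[0,0])))
P=pose("wrist",s)
for c,z in(("lime",.07),("orange",.05)):
    for b in blobs(p,c,800)[:2]:
        u=cen(b);dd=d[int(u[1]),int(u[0])];print(c,u.round(1),cv2.contourArea(b),rect(P,b,z),(P[2]+ray(P,u)[1][0]*dd).round(4))
E
```

```text
time_s: 2.65
tool_pos: [0.5002, -0.0108, 0.0841]
ee_rot: [-1.368, 0.932, -0.923]
ft_force: [-0.1, 0.3, 1.2]
width: 0.0658
[ 0.50020164 -0.01084617  0.08411827] 0.06576647503275428 [-0.12238746  0.30349562  1.20268402] 2.65
heading -68.39317940098198
lime [304.  120.5] 15144.5 [552.7, 16.7, 78.9, 48.8, 60.7] [0.5545 0.0183 0.0708]
orange [253.9 225.1] 3072.0 [482.6, 23.8, 48.9, 26.3, 60.9] [0.4831 0.0242 0.05  ]
```

View pics/w2.png

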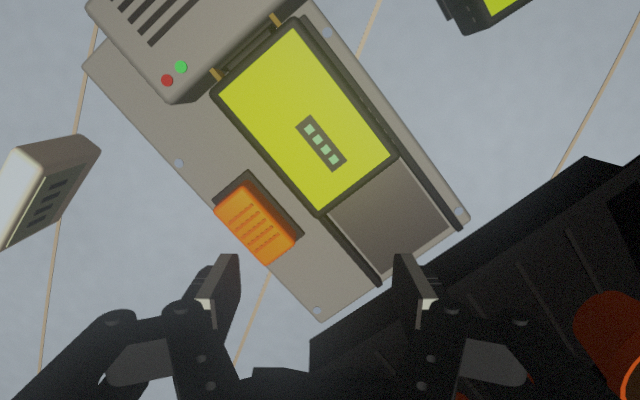

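View pics/s2.png

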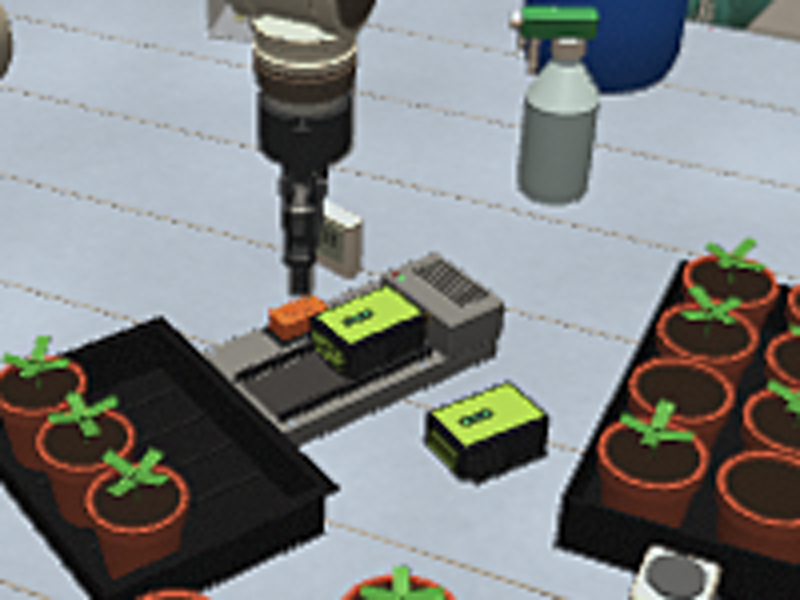

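The wrist view shows the key finger at (225,255), just left of and below the key at (254,225), and the stop finger at (405,260) next to the free slide. In the scene crop the fingertip is at about (300,295), still well above the key. The tips appear to sit higher than the nominal TCP, so I'll check this with scene depth.

```bash
python3 - <<'E'
from plan import *
e=np.load("pics/s2.npy");P=pose("scene");s=dict(np.load("pics/w2s.npz"));R=Rn.from_rotvec(s["ee_rot"]).as_matrix()
vv,uu=np.mgrid[150:190,312:340];uv=np.c_[uu.ravel(),vv.ravel()];dd=e[uv[:,1],uv[:,0]]
X=P[2]+ray(P,uv)[1]*dd[:,None];T=(X-s["tool_pos"])@R*1000
k=(np.abs(T[:,2])<25)&(np.abs(T[:,0])<60)&(T[:,1]<5)&(X[:,2]>.055)
for a in range(-80,5,5):
    q=T[k&(T[:,1]>=a)&(T[:,1]<a+5)]
    if len(q):print(a,len(q),q.mean(0).round(1),q.min(0).round(0),q.max(0).round(0))
d=np.load("pics/w2.npy");P=pose("wrist",s)
vv,uu=np.mgrid[240:400,80:560];uv=np.c_[uu.ravel(),vv.ravel()];dd=d[uv[:,1],uv[:,0]];k=(dd>.03)&(dd<.19)
T=(P[2]+ray(P,uv[k])[1]*dd[k][:,None]-s["tool_pos"])@R*1000
for sg in(-1,1):
    t=T[(T[:,0]*sg>25)&(abs(T[:,2])<13)];print(sg,np.sort(t[:,1])[-12:].round(1),t[np.argsort(t[:,1])[-200:]].mean(0).round(1))
E
```

```text
-70 2 [ 48.6 -66.4   1.7] [ 48. -67.  -3.] [ 49. -66.   7.]
-65 7 [ 44.5 -62.6   4.1] [ 38. -64.  -3.] [ 49. -60.  13.]
-60 9 [ 45.2 -57.8   1.4] [ 39. -59.  -7.] [ 50. -56.  10.]
-55 10 [ 35.9 -52.9   5. ] [-28. -55.  -7.] [ 52. -51.  12.]
-50 5 [ 42.2 -47.5   1.8] [ 38. -49.  -7.] [ 45. -46.  10.]
-45 11 [ 37.8 -42.7   2.6] [-33. -45.  -7.] [ 49. -41.  12.]
-40 7 [ -1.2 -37.5   2. ] [-34. -40.  -7.] [ 43. -35.  12.]
-35 2 [  0.8 -32.   -1.3] [-36. -34.  -9.] [ 37. -30.   6.]
-1 [-31.6 -31.5 -31.5 -31.3 -31.2 -31.2 -31.2 -31.1 -31.1 -30.9 -30.5 -30.3] [-34.7 -34.6   2.8]
1 [-31.6 -31.5 -31.5 -31.4 -31.4 -31.3 -31.1 -30.8 -30.7 -30.6 -30.5 -30.3] [ 32.7 -34.6   2.8]
```

Both cameras put the tips about 31 mm behind the TCP and ±40 mm to either side. In the dock frame the key finger is at about (-26,65) and the stop finger at about (-76,4), an 18 mm gap, which suits the job. I'll descend to just above the key.

```bash
python3 -m creep '[[0.77,[0,0,-0.02],[0,0,0]],[0.77,[0,0,-0.04],[0,0,0]],[0.77,[0,0,-0.055],[0,0,0]],[0.77,[0,0,-0.055],[0,0,0]],[0.77,[0,0,-0.055],[0,0,0]]]'
python3 - <<'E'
from plan import *
s=ctrl.observe();print(s["tool_pos"],s["width"],s["ft_force"],s["time_s"])
p,d=ctrl.snapshot("wrist");cv2.imwrite("pics/w3.png",p);P=pose("wrist",s)
for c,z in(("lime",.07),("orange",.05)):
    for b in blobs(p,c,800)[:1]: print(c,cen(b).round(1),rect(P,b,z))
E
```

```text
time_s: 3.38
tool_pos: [0.5035, -0.0108, 0.0336]
ee_rot: [-1.364, 0.926, -0.928]
ft_force: [-0.3, -0.7, 0.5]
width: 0.0656
[ 0.50347633 -0.01078132  0.03364071] 0.06557567918197638 [-0.33532552 -0.71017184  0.50404604] 3.375
lime [295.7 137.8] [552.5, 16.7, 79.0, 48.8, 60.7]
orange [236.7 266.9] [482.6, 23.7, 48.8, 26.3, 61.0]
```

View pics/w3.png

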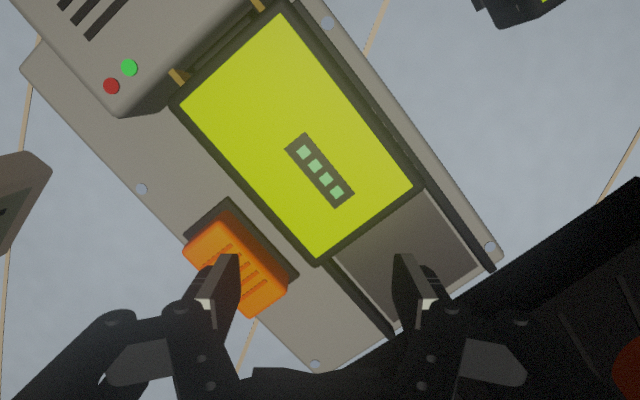

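The key finger at (220,275) stands over the key at (237,267), and the stop finger at (405,275) stands over the slide, well ahead of the battery front edge at (370,225). The plan positions are good, so I'll press.

```bash
python3 -m creep '[[0.77,[0,0,-0.01],[0,0,0]],[0.77,[0,0,-0.014],[0,0,0]],[0.77,[0,0,-0.018],[0,0,0]],[0.77,[0,0,-0.02],[0,0,0]],[0.77,[0,0,-0.02],[0,0,0]]]'
cat > chk.py <<'E'
from plan import *
import sys
s=ctrl.observe();print(s["tool_pos"],s["width"],s["ft_force"].round(2),s["time_s"])
p,d=ctrl.snapshot("wrist");cv2.imwrite(f"pics/{sys.argv[1]}.png",p);P=pose("wrist",s)
for c,z in(("lime",.07),("orange",.045)):
    for b in blobs(p,c,800)[:1]: print(c,cen(b).round(1),rect(P,b,z))
q,e=ctrl.snapshot("top")
for c,z in(("lime",.07),("orange",.045)):
    for b in blobs(q,c,20):
        r=rect(pose("top"),b,z)
        if 440<r[0]<600 and abs(r[1])<100: u=cen(b).astype(int);print("top",c,r,e[u[1],u[0]])
E
python3 chk.py w4
```

```text
time_s: 4.05
tool_pos: [0.5025, -0.0111, 0.0122]
ee_rot: [-1.365, 0.927, -0.927]
ft_force: [-1.1, -2.9, 0.9]
width: 0.0655
[ 0.50246067 -0.01105358  0.01215551] 0.06554114681615845 [-1.07 -2.9   0.89] 4.05
lime [323.4 180.4] [544.5, 2.5, 79.2, 48.9, 60.6]
orange [254.1 301.4] [479.8, 16.1, 30.5, 26.2, 61.0]
```

The battery has moved 16 mm and stopped against the finger. The side force is about 3 N along dock -x. I'll press 1 mm more for margin, then settle and check.

```bash
python3 -m creep '[[0.77,[0,0,-0.001],[0,0,0]],[0.77,[0,0,-0.001],[0,0,0]],[0.77,[0,0,-0.001],[0,0,0]],[0.77,[0,0,-0.001],[0,0,0]],[0.77,[0,0,-0.001],[0,0,0]]]'
python3 chk.py w5; python3 - <<'E'
from h import *
f=[]
for i in range(6):
    q,e=ctrl.snapshot("scene");f.append(ctrl.observe()["ft_force"])
print(np.mean(f,0))
cv2.imwrite("pics/s5.png",cv2.resize(q[130:240,270:430],None,fx=5,fy=5,interpolation=cv2.INTER_CUBIC))
E
```

```text
time_s: 4.78
tool_pos: [0.5028, -0.0108, 0.0114]
ee_rot: [-1.364, 0.927, -0.927]
ft_force: [-2.0, -3.9, 3.2]
width: 0.0658
[ 0.50281837 -0.01077132  0.01140889] 0.06581660324147846 [-2.05 -3.94  3.16] 4.775
lime [323.3 181.1] [544.7, 2.8, 79.1, 48.8, 60.7]
orange [254.2 302.2] [480.3, 16.1, 30.4, 25.8, 61.0]
[-1.7660745  -4.34442416  3.4338743 ]
```

View pics/w5.png

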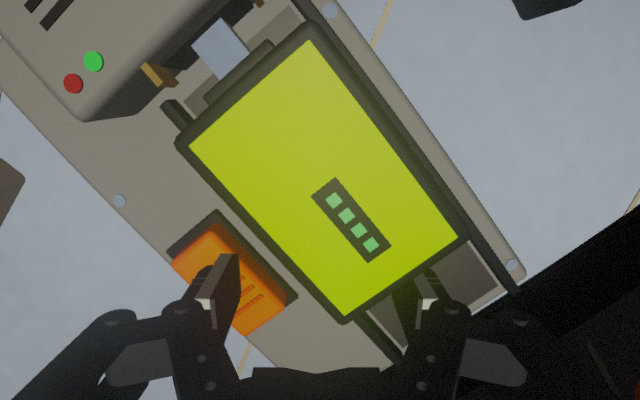

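View pics/s5.png

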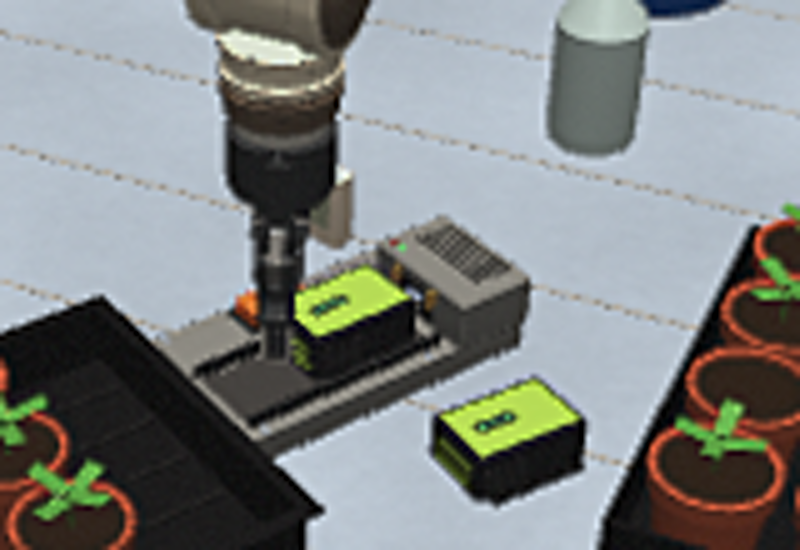

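The wrist view shows the battery pressed against the stop finger near (425,290), square in its rails, with the plunger out behind it at (220,50) and the key finger on the key at (225,280). The scene crop shows the battery flat on the slide and its neighbours in place. I'll check the key height and that the battery is at rest, then hand in.

```bash
python3 - <<'E'
from h import *
s=ctrl.observe();p,d=ctrl.snapshot("wrist");P=pose("wrist",s)
print(s["ft_force"].round(2),s["time_s"])
for uv in [(200,262),(205,255),(255,315),(265,305),(300,250),(220,140),(420,225),(345,290)]:
    print(uv,(P[2]+ray(P,uv)[1][0]*d[uv[1],uv[0]]).round(4))
b=blobs(p,"lime",800)[0];print(rect(P,b,.07))
E
```

```text
[-1.81 -4.22  4.15] 5.175
(200, 262) [0.4888 0.0386 0.0419]
(205, 255) [0.4935 0.0373 0.043 ]
(255, 315) [0.4727 0.0081 0.0423]
(265, 305) [0.4791 0.0055 0.0419]
(300, 250) [0.5232 0.0043 0.0706]
(220, 140) [0.5485 0.0398 0.0714]
(420, 225) [ 0.5461 -0.0287  0.0714]
(345, 290) [ 0.5147 -0.0157  0.0706]
[544.8, 2.9, 79.1, 48.8, 60.7]
```

The key top is at z 42 mm, so it is about 8 mm down. The battery top is level at 71 mm and the battery is at rest.

```bash
python3 -c "
from plant import ctrl
print(ctrl.hand_in())"
```

```text
the job is handed in; nothing more can be done
None
```

I pressed the orange key with one fingertip while the other waited about 16 mm in front of the battery. The battery popped off its contacts and stopped against that finger. I handed the job in holding that pose, at about 5.2 s of robot time.

- **Key:** its top was at z 42 mm, about 8 mm down, so it is past the 6 mm release point.
- **Battery:** it is 16 mm out from home, inside the 6 to 40 mm range. Its top was level at 71 mm at four points, and its position was unchanged between the last two looks.
- **Forces:** about 4.5 N sideways on the stop finger and about 4 N up. The sideways force is a little above the ejector's stated 3.5 N, but the readings were noisy.
- **Surroundings:** the last picture showed the spare battery, hygrometer, sprayer and tray apparently where they stood. I checked these by eye, not by measurement.

Two checks failed or disagreed:
- **Fingertips:** both cameras put them about 31 mm behind the nominal TCP, where I had expected about 10 mm. I used the measured value, and the press depth agreed with it.
- **Battery height from two views:** the top and wrist cameras together gave 62 mm, with a 6 mm miss between the rays. I relied on wrist depth instead, which gave 71 mm against 70 mm in the text.

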